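Move the charged pack from the charger to the tyre inflator

TASK

The battery pack on the charger is charged and the tyre inflator needs it. Press the charger's catch so that the pack pops loose, slide it off the charger's rail, then slide it into the inflator's rail until the inflator's catch clicks and holds it, and let go. Push by feel, never ramming or wrenching the pack against either unit, and leave the other things on the bench where they are.

Things in the scene. Friction and masses are not known exactly. Their poses are not given: they have to be found in the camera images.
- pack: Battery pack, 0.35 to 0.7 kg, at first locked in the charger. Black foot plate 100 x 74 x 10 mm (x, y, z) under a grey block 100 x 56 mm, z = 10 to 56 mm. Grip the block across its 56 mm (y), fingertips 20 mm or more above the underside, to clear the rails. Origin: centre of the underside; z up, +x the nose, which enters a rail first.
- pack_hook (a point): Lower end of the hook that the catches hold: 86 mm ahead of the pack's origin, 6 mm above its underside. A black bill 24 mm wide juts from the nose to x = 90 mm at z = 14 to 19 mm; the hook is its last 8 mm, bent down.
- charger: Charger, fixed: the low black unit, 245 x 126 mm, its deck 35 mm above the bench. Origin: at bench height under the centre of a locked-in pack; z up, +x the way a pack slides in. A spring ejector pushes a locked pack towards the mouth (-x) with 7 N, fading to 3 N over 18 mm, damped: when the catch is pressed the pack pops out by 15 to 20 mm and can be gripped and slid out.
- charger_mouth (a point): Mouth of the charger's rail: on the deck, middle, 45 mm from its origin towards -x. Two walls with inward lips guide the foot plate: straight from x = -16 to 51 mm (2 mm play a side, 2.5 mm under the lips; lip tops 18 mm above deck), flared 10 mm a side from x = -16 to -45 mm. The deck starts at x = -103 mm. The pack lifts free with its origin at x < -100 mm. Slippery plastic.
- charger_catch (a joint): How far the charger's catch is pressed down, m: 0 up (holding), 0.010 fully down; 7 mm or more frees the pack. About 3 N to start, 6 N fully down, and 1 to 2 N more of friction while it holds a pack.
- charger_pad (a point): Centre of the top of the charger's catch pad: grey, ribbed, 30 x 36 mm, at the closed end of the rail, 59 mm above the bench, 114 mm from the charger's origin along its +x. Press it straight down by 10 mm, to its stop. It moves with the catch.
- inflator: Tyre inflator, fixed: the taller grey case with a round gauge, 250 x 150 mm, deck 85 mm above the bench. Origin: at bench height under the nominal centre of a locked-in pack; axes, rail, ejector and catch as on the charger, heights from its own deck. But catch, ejector and end buffer ride on a carriage adjustable for pack length, clamped up to 15 mm off nominal along x either way, not reported.
- inflator_mouth (a point): Mouth of the inflator's rail, on its deck, 45 mm from its origin towards -x; shaped as the charger's, the deck from x = -105 mm. Set the foot plate on the deck before the mouth (pack origin x < -100 mm), then slide to +x. The ejector is met 18 mm before the click; pushing takes 3 to 12 N; the click comes with the pack's origin at x = -15 to +15 mm; an end buffer is met 2.5 mm later.
- inflator_catch (a joint): How far the inflator's catch is pressed down, m: 0 up, about 0.006 while the pack's hook rides over it, back to 0 when it has clicked. Springs as the charger's. Let go, a locked pack is pushed back by the ejector and held by the catch; one not clicked in is pushed out.
- inflator_ejector (a joint): How far the inflator's spring ejector is pressed in by the pack's nose, m: 0 untouched, 0.018 at the click, 0.0205 at the end buffer. 2.5 N to start, 7 N at the click. With the catch back up and this at 0.016 or more the pack is locked.
- inflator_buffer (a joint): How far the inflator's rubber end buffer is pressed in by the pack's nose, m: 0 untouched, 0.001 per 5 N (the ejector adds 8 N to the push). It is met only after the click. Pressing it in by more than 3 mm (a push of over 23 N) is ramming.
- wrench: Bystander: open-ended wrench 160 mm long lying between the two units. Origin: its underside.
- old_pack: Bystander: smaller old black pack, 70 x 45 x 50 mm. Origin: centre of its underside.
- lube_can: Bystander: tall can, 52 mm across, 170 mm high, upright. Origin: centre of its underside.
- screw_jar: Bystander: glass jar, 66 mm across, 75 mm high. Origin: centre of its underside.
- tape_roll: Bystander: black roll of tape lying flat, 96 mm across, 25 mm high. Origin: centre of its underside.
- driver: Bystander: screwdriver lying flat. Origin: its underside.
- mug: Bystander: white mug, 76 mm across, 85 mm high. Origin: centre of its underside.
Mind the look-alikes: they are no part of the job. Leave any blue or purple look-alike of the pack alone.

How it is judged:
By the outcome, as a careful person would: the job done as asked, in the order asked, and still so for the second after the job is handed in, with the robot touching nothing.
It also fails if it takes over 72 s, if anything falls off the work surface, if the arm or the gripper's body presses on something with over 40 N, if the wrist force passes 120 N, or if a joint passes its speed limit or range.

ROBOT

A 6-joint arm with a two-finger parallel gripper is mounted at the origin on the work surface. World frame = base frame: x ahead of the robot, y to its left, z up, the work surface at z = 0. Lengths are in m, angles in rad, forces in N, time in s.
With the tool pointing down it reaches from about 0.325 to 0.775 m from the base axis. Payload 9.3 kg.
Tool frame: the origin (TCP) lies midway between the tips of the shut fingers; the grasp point (between the pads) lies bot.grip_point_offset behind it (bot.grip_point_offset is the distance from the TCP to the grasp point, in m); z points along the fingers, y is the line along which they close (so a half turn about z gives the same grasp; the last joint's range is limited). The gripper opens to 85 mm and grips with 20 to 120 N. Pads are 22 mm wide; open, the fingers measure 114 mm over their backs; the gripper's body (76 mm by 85 mm) begins 54 mm behind the grasp point. The pads swing forward as they close: fully open they stand 13 mm farther back than shut.
Start: joints at [-0.153, 0.259, 0.021, 1.334, 0, 1.418], TCP at [0.55, -0, 0.231] pointing down, gripper open.
Joint ranges: [-3.04, 3.04], [-0.91, 1.82], [-1.04, 1.36], [-1.92, 1.95], [-1.52, 1.45], [-3.14, 3.14]. Speed limits (rad/s): [2.22, 2.22, 2.79, 3.14, 3.14, 3.14].

INTERFACE

Orientations are given as a 3x3 rotation matrix whose columns are the frame's x, y, z axes.
In Python, from cell import bot gives the robot as it stands. Calls block until the motion is done:
- bot.move_ptp(position, orientation): joint-space move of the TCP to a pose.
- bot.line_to(position, rotation=None, v=0.15, guard=None): straight line of the TCP; rotation=None keeps the orientation; v is the mean speed in m/s. With guard (N) it stops when the force on the tool has changed by that much, and returns True; else False.
- bot.set_joints(angles): joint-space move.
- bot.command_gripper(opening, grasp_force=None): finger opening in m; grasp_force is the grip in N (None keeps the last); returns when the fingers have stopped.
- bot.pause(seconds).
- bot.inverse_kinematics(position, orientation): joint angles nearest the present ones, or None.
- bot.grab_frame(name): name is "scene" or "side" or "wrist"; returns a dict with "image" (420x560x3 uint8, blue, green, red), "range_z" (420x560 float32, m along the optical axis (not along the pixel's ray), 0 where there is no reading), "fovy" (degrees; the focal length in pixels is half the picture's height over the tangent of half this angle, whatever the lens; pixels are square), "cx", "cy" (the principal point, pixels), "T" (4x4, takes a point from camera to world coordinates); the wrist camera has in their place "T_tool_cam" (4x4, takes a point from camera to tool coordinates, whose origin is the TCP and whose axes are the flange's). Camera axes: x right, y up, looking along -z (the intrinsics and any distortion apply to the point x, -y, -z); pixel columns grow to the right and rows downward; lengths in m; the calibration is good to about 2 mm. The wrist camera is an equidistant fisheye: a pixel r from the principal point sees the ray r / f radians off the axis. A picture is of the moment at which its call begins: read the wrist's pose just before it.
A pose or a line that the arm cannot do raises bot.IKError and nothing moves.
- bot.finish_job(): hands the job in; it is judged then, once.
Trained networks look in a picture, given as the dict that the camera call returned (one of the last four; its "shot" number tells which), for a name from the list of things; names that differ only in an ending like _2 or _b are one class to them, and where a whole thing is asked for, a point or a joint stands for the part that bears it (a point fixed in the world has none). Each returns a list of dicts, best first, with "p" (0 to 1); they miss things now and then, are a little off and sometimes report something else, mostly with a low value. They report only what shows in the picture. A call takes as long as a camera call. They do not tell look-alikes from the thing itself.
- bot.boxes_of(picture, name): "point" ([x, y, z] in m, in world coordinates, good to about 4 mm: the middle of the surface that is visible of it).
- bot.spot_point(picture, name): "point" ([x, y, z] in m, in world coordinates, good to about 4 mm: a listed point, or the origin of a listed thing).
Readings, each from a call of its own:
- bot.read_time_s(): time.
- bot.read_q(): joint angles.
- bot.read_qd(): joint speeds.
- bot.read_joint_torque(): joint torques, N m.
- bot.read_tool_pos(): TCP position.
- bot.read_orientation(): TCP orientation.
- bot.read_wrist_force(): force on the tool from outside, world axes, zero at the start.
- bot.read_ft_torque(): the same for the moment, N m.
- bot.read_opening(): finger opening in m.
- bot.read_grasp_force(): force on a finger pad.
Only numpy, scipy, OpenCV 4.12 (cv2) and the standard library are available. Lean on these libraries where they do the work, as an engineer would, in place of code of your own. Each camera call takes 0.05 s, during which the arm holds its last target. There are 200 camera calls.

## Working session

There is one attempt and no reset: what is moved stays moved. The work goes in short steps, each a Python script; the robot and the scene stay as the last script left them, time stands still between calls to the robot, and variables do not carry over. Pictures are saved under pics/ and viewed, at most 10 in all, crops included, and the job is handed in when it is done.

```bash
mkdir -p pics; ls
python3 - <<'E'
from cell import bot
import cv2, numpy as np
names=["pack","pack_hook","charger","charger_mouth","charger_pad","inflator","inflator_mouth","wrench","old_pack","lube_can","screw_jar","tape_roll","driver","mug"]
fr={}
for c in ("scene","side"):
    f=bot.grab_frame(c); fr[c]=f
    cv2.imwrite(f"pics/{c}0.png",f["image"])
    print(c,f["fovy"],f["cx"],f["cy"],np.round(f["T"],3).tolist())
    for n in names:
        print(n,[(np.round(d["point"],3).tolist(),round(d["p"],2)) for d in bot.spot_point(f,n)[:3]])
print(bot.grip_point_offset,bot.read_time_s(),bot.read_orientation().tolist() if hasattr(bot.read_orientation(),'tolist') else bot.read_orientation())
E
```

```text
pics
scene 55.14200700905006 276.49427763847143 208.17332776340416 [[0.086, -0.8, 0.594, 1.348], [0.996, 0.059, -0.065, -0.087], [0.017, 0.598, 0.802, 1.148], [0.0, 0.0, 0.0, 1.0]]
pack [([0.548, -0.222, 0.041], 0.8), ([0.297, -0.322, -0.002], 0.78), ([0.309, 0.26, 0.004], 0.65)]
pack_hook [([0.629, -0.247, 0.041], 0.94), ([0.322, 0.168, 0.009], 0.78), ([0.735, -0.369, 0.004], 0.69)]
charger [([0.545, -0.226, 0.003], 0.72), ([0.78, 0.184, 0.0], 0.49)]
charger_mouth [([0.501, -0.213, 0.035], 0.98)]
charger_pad [([0.656, -0.252, 0.057], 0.66)]
inflator [([0.537, 0.207, -0.002], 0.7)]
inflator_mouth [([0.489, 0.209, 0.085], 0.81)]
wrench [([0.484, -0.008, -0.002], 0.7), ([0.789, 0.078, -0.004], 0.46)]
old_pack [([0.765, -0.05, 0.003], 0.74)]
lube_can [([0.753, -0.186, 0.002], 0.74), ([0.653, -0.254, 0.06], 0.52)]
screw_jar [([0.779, 0.189, -0.002], 0.94)]
tape_roll [([0.464, 0.45, 0.0], 0.93)]
driver [([0.519, -0.454, 0.001], 0.5)]
mug [([0.788, 0.076, -0.001], 0.86), ([0.756, -0.186, 0.002], 0.32)]
side 45.093484550825096 286.0888557315903 198.93926158404702 [[0.952, 0.233, -0.197, 0.2
[... 448 characters left out ...]
81, -0.008, 0.002], 0.24)]
charger_pad [([0.654, -0.252, 0.058], 0.52)]
inflator [([0.533, 0.208, 0.001], 0.88)]
inflator_mouth []
wrench [([0.478, -0.007, 0.0], 0.69), ([0.761, -0.05, 0.001], 0.53)]
old_pack [([0.761, -0.051, 0.002], 0.92), ([0.655, -0.253, 0.058], 0.51)]
lube_can [([0.75, -0.186, 0.001], 0.6)]
screw_jar [([0.777, 0.187, -0.001], 0.63)]
tape_roll [([0.465, 0.452, -0.002], 0.92)]
driver [([0.523, -0.452, -0.001], 0.96)]
mug [([0.788, 0.079, 0.003], 0.93)]
0.0187 1.5 [[1.5130608787844886e-05, 0.999999998883105, -4.477560334684853e-05], [0.9999999997462667, -1.5131356042197005e-05, -1.668858159585374e-05], [-1.6689259092812515e-05, -4.477535082706487e-05, -0.9999999988583183]]
```

View pics/scene0.png

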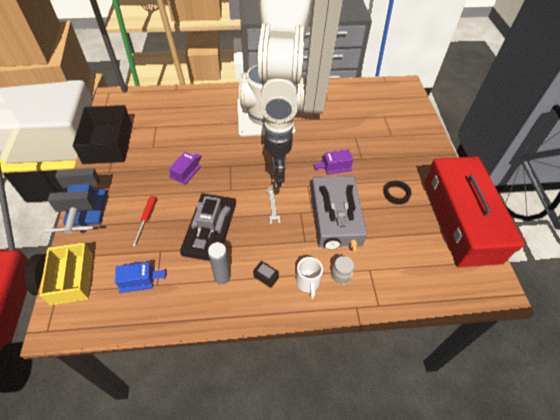

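View pics/side0.png

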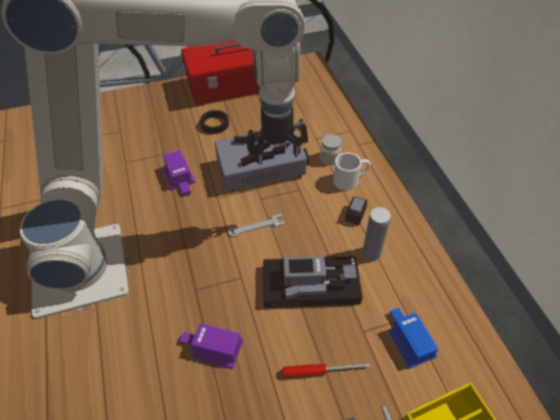

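The pack meant is the grey one in the charger: scene (209,225), side (312,275). The look-alikes are purple at scene (185,167) and (335,161), and blue at (137,276); they are loose on the bench, not grey and not in the charger. I'll fit the unit outlines from depth and confirm in one crop.

```bash
cat > h.py <<'E'
from cell import bot
import cv2, numpy as np
def cloud(f):
    im=f["range_z"]; H,W=im.shape; fl=H/2/np.tan(np.radians(f["fovy"])/2)
    v,u=np.mgrid[:H,:W]; z=im.astype(float)
    P=np.stack([(u-f["cx"])/fl*z,-(v-f["cy"])/fl*z,-z],-1)
    P=P@f["T"][:3,:3].T+f["T"][:3,3]; P[z<=0]=np.nan
    return P
def Rz(yaw):  # tool down, tool y along pack y (sign s)
    c,s=np.cos(yaw),np.sin(yaw)
    return np.array([[c,s,0],[s,-c,0],[0,0,-1.]])
E
python3 - <<'E'
from h import *
for c in ("scene","side"):
    f=bot.grab_frame(c); f["T"]=np.array(f["T"]); P=cloud(f)
    b=np.hypot(P[...,0]-.7,P[...,1])<.35
    print(c,"bench z",np.nanmedian(P[...,2][(np.abs(P[...,2])<.02)&b]))
    for n,(x,y),zz in (("ch",(.56,-.228),(.025,.045)),("inf",(.555,.207),(.072,.1))):
        m=(np.hypot(P[...,0]-x,P[...,1]-y)<.165)&(P[...,2]>zz[0])&(P[...,2]<zz[1])
        k,l,st,_=cv2.connectedComponentsWithStats(m.astype(np.uint8)); m=l==1+np.argmax(st[1:,4])
        r=cv2.minAreaRect((P[m][:,:2]*1000).astype(np.float32)); print(n,r,m.sum(),np.median(P[m][:,2]))
    # block top of pack
    m=(np.hypot(P[...,0]-.55,P[...,1]+.224)<.1)&(P[...,2]>.083)&(P[...,2]<.1)
    print("top",cv2.minAreaRect((P[m][:,:2]*1000).astype(np.float32)),m.sum(),np.median(P[m][:,2]))
    im=f["image"]
    if c=="scene": cv2.imwrite("pics/crop.png",cv2.resize(im[140:270,170:380],(800,495),interpolation=cv2.INTER_CUBIC))
E
```

```text
scene bench z -0.0007417381741381401
ch ((594.2457275390625, -252.77774047851562), (95.28929901123047, 183.77471923828125), 74.81684875488281) 493 0.03396865985555397
inf ((561.928955078125, 205.6258087158203), (151.47853088378906, 266.1194152832031), 88.18527221679688) 2356 0.08419385955862557
top ((548.7839965820312, -224.00564575195312), (56.284820556640625, 104.9456787109375), 74.6468505859375) 444 0.09074424156754335
side bench z -0.0004250459539517637
ch ((566.2073974609375, -230.63470458984375), (129.2302703857422, 244.89605712890625), 74.64825439453125) 2269 0.034389920091108195
inf ((562.1625366210938, 205.8218994140625), (160.38316345214844, 260.96282958984375), 87.79019927978516) 1884 0.08408124202170564
top ((547.1212158203125, -225.521484375), (59.493160247802734, 99.35740661621094), 75.24286651611328) 834 0.09077321955822137
```

View pics/crop.png

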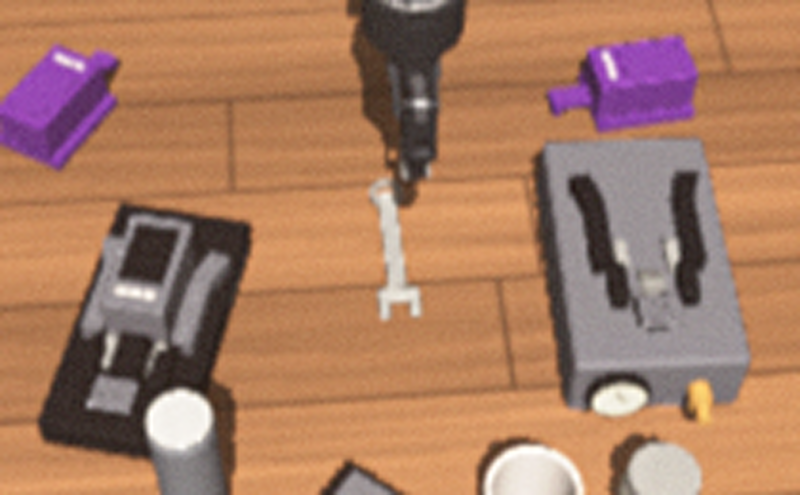

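The crop confirms it: the grey pack sits in the charger at crop (145,280), with the pad at (113,392). The empty inflator's rail is at (650,250), mouth at the top towards the robot. I'm going above the catch pad.

```bash
cat >> h.py <<'E'
CH=np.array([.5475,-.2252,0]); CY=np.radians(-15.1)
IN=np.array([.535,.2068,0]); IY=np.radians(-2.0)
def loc(o,yaw,x,y,z): return o+np.array([np.cos(yaw)*x-np.sin(yaw)*y,np.sin(yaw)*x+np.cos(yaw)*y,z])
E
python3 - <<'E'
from h import *
F=np.diag([-1,-1,1.])
for n,p,y in (("pad",loc(CH,CY,.114,0,.16),CY),("pk",loc(CH,CY,0,0,.06),CY),("out",loc(CH,CY,-.12,0,.06),CY),("outhi",loc(CH,CY,-.12,0,.2),CY),("in-",loc(IN,IY,-.11,0,.11),IY),("in+",loc(IN,IY,.02,0,.11),IY),("inhi",loc(IN,IY,-.11,0,.22),IY)):
    for s,R in ((0,Rz(y)),(1,Rz(y)@F)):
        q=bot.inverse_kinematics(p,R); print(n,s,None if q is None else np.round(q,2))
R=Rz(CY)
if bot.inverse_kinematics(loc(CH,CY,.114,0,.16),R) is None or abs(bot.inverse_kinematics(loc(CH,CY,.114,0,.16),R)[5])>2.5: R=R@F
bot.command_gripper(0.0,40)
bot.move_ptp(loc(CH,CY,.114,0,.16),R)
f=bot.grab_frame("wrist"); cv2.imwrite("pics/w1.png",f["image"])
print(bot.read_tool_pos(),bot.read_wrist_force(),bot.read_time_s())
for n in("charger_pad","pack","pack_hook"):print(n,[(np.round(d["point"],4).tolist(),round(d["p"],2)) for d in bot.spot_point(f,n)[:2]])
E
```

```text
pad 0 [-0.49  0.55  0.31  1.32  0.    2.92]
pad 1 [-0.49  0.55  0.31  1.32  0.   -0.23]
pk 0 [-0.53  0.43 -0.18  0.96  0.    2.87]
pk 1 [-0.53  0.43 -0.18  0.96  0.   -0.27]
out 0 [-0.6   0.25 -0.46  0.86  0.    2.81]
out 1 [-0.6   0.25 -0.46  0.86  0.   -0.34]
outhi 0 [-0.6   0.14 -0.21  1.22  0.    2.81]
outhi 1 [-0.6   0.14 -0.21  1.22  0.   -0.34]
in- 0 [ 0.28  0.2  -0.38  0.99  0.   -2.82]
in- 1 [ 0.28  0.2  -0.38  0.99  0.    0.32]
in+ 0 [ 0.21  0.39 -0.1   1.08  0.   -2.89]
in+ 1 [ 0.21  0.39 -0.1   1.08  0.    0.25]
inhi 0 [ 0.28  0.13 -0.17  1.27  0.   -2.82]
inhi 1 [ 0.28  0.13 -0.17  1.27  0.    0.32]
[ 0.65764604 -0.25420155  0.16044698] [ 0.08032779  0.0992365  -0.62777279] 3.875
charger_pad [([0.657, -0.2569, 0.0579], 0.93)]
pack [([0.7434, -0.455, 0.0003], 0.87), ([0.5463, -0.2227, 0.0346], 0.76)]
pack_hook [([0.6323, -0.2467, 0.0413], 0.82), ([0.7385, -0.3709, 0.0071], 0.58)]
```

View pics/w1.png

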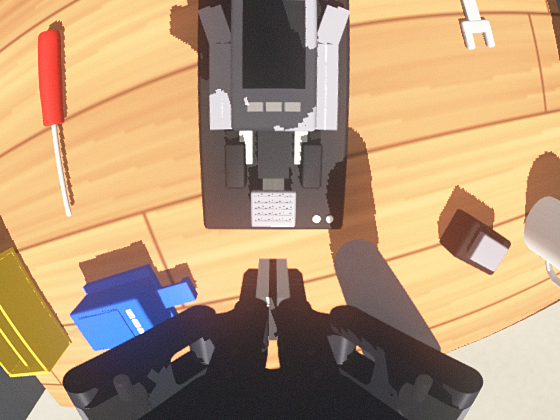

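The wrist view shows the ribbed pad at (273,209) straight ahead of the shut fingertips at (275,270), with the pack behind it at (275,60). It agrees with the estimate, so I'm pressing.

```bash
cat >> h.py <<'E'
F=np.diag([-1,-1,1.])
RC=Rz(CY)@F; RI=Rz(IY)@F
E
python3 - <<'E'
from h import *
p=loc(CH,CY,.114,0,0)
bot.line_to(p+[0,0,.066],v=.12)
f0=np.array(bot.read_wrist_force())
g=bot.line_to(p+[0,0,.047],v=.02,guard=13)
print(g,bot.read_tool_pos(),np.array(bot.read_wrist_force())-f0)
bot.pause(.7)
print(bot.read_tool_pos(),np.array(bot.read_wrist_force())-f0)
bot.line_to(p+[0,0,.16],v=.15)
# back off to view popped pack
bot.command_gripper(.085)
bot.move_ptp(loc(CH,CY,-.0,0,.2),RC)
f=bot.grab_frame("wrist"); cv2.imwrite("pics/w2.png",f["image"])
for n in("pack","pack_hook"):print(n,[(np.round(d["point"],4).tolist(),round(d["p"],2)) for d in bot.spot_point(f,n)[:3]])
f=bot.grab_frame("side")
for n in("pack","pack_hook"):print(n,[(np.round(d["point"],4).tolist(),round(d["p"],2)) for d in bot.spot_point(f,n)[:5]])
print(bot.read_time_s(),bot.read_tool_pos(),bot.read_wrist_force())
E
```

```text
True [ 0.65785395 -0.2550463   0.04895594] [-2.97969366  1.36935354  6.82140047]
[ 0.65785756 -0.2550499   0.04895138] [-2.51007332  2.03725124  8.17682277]
pack [([0.529, -0.2196, 0.0331], 0.86), ([0.776, 0.1846, 0.0048], 0.68)]
pack_hook [([0.7375, -0.3697, 0.0032], 0.81), ([0.615, -0.2416, 0.0436], 0.64)]
pack [([0.3013, 0.2551, -0.0], 0.75), ([0.7451, -0.454, 0.0003], 0.71), ([0.5335, -0.2191, 0.0359], 0.62), ([0.2983, -0.3264, 0.0032], 0.6)]
pack_hook [([0.613, -0.2385, 0.0458], 0.86), ([0.318, 0.1732, 0.0087], 0.86), ([0.7353, -0.366, 0.0026], 0.58)]
9.0417 [ 0.54798615 -0.22533347  0.19908727] [0.17946517 0.69893085 0.03434447]
```

View pics/w2.png

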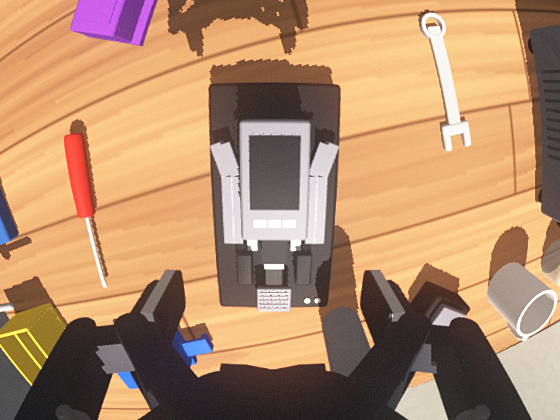

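The pack has popped back about 18 mm: its block is at (275,180), and the hook at (275,265) now stands clear of the pad at (275,298). I'm gripping it there.

Run:
```python
from h import *
p=loc(CH,CY,-.018,0,0)
bot.line_to(p+[0,0,.11],v=.15)
bot.line_to(p+[0,0,.059],v=.08,guard=6)
f0=np.array(bot.read_wrist_force()); m0=np.array(bot.read_ft_torque())
print(bot.read_tool_pos(),f0,m0)
bot.command_gripper(.03,45)
print(bot.read_opening(),bot.read_grasp_force(),bot.read_tool_pos(),RC.T@(np.array(bot.read_wrist_force())-f0),RC.T@(np.array(bot.read_ft_torque())-m0),bot.read_time_s())
```

```text
[ 0.53040106 -0.22066507  0.05940327] [-0.54873106 -0.50487946  0.29794826] [ 0.02068432 -0.01248034  0.08709137]
0.05539058474135152 54.38910663127899 [ 0.53034813 -0.22053935  0.05965383] [-0.66188194  1.60875587 -4.44526647] [-0.20893316  0.35919518  0.07814899] 10.9583
```

```bash
cat >> h.py <<'E'
def U(yaw): c,s=np.cos(yaw),np.sin(yaw); return np.array([[c,-s,0],[s,c,0],[0,0,1.]])
def slide(o,yaw,x,y,z,xe,step,f0,m0,v=.03,ztar=-1.,stop=None,verbose=1):
    """Slide in unit frame from (x,y,z) to xe, complying in y, z, yaw; stop on axial force change of 'stop'."""
    A=U(yaw); d=0.; s=np.sign(xe-x)
    while s*(xe-x)>1e-6:
        x=x+s*min(step,abs(xe-x))
        g=bot.line_to(loc(o,yaw,x,y,z),Rz(yaw+d)@F,v=v,guard=stop)
        f=A.T@(np.array(bot.read_wrist_force())-f0); m=np.array(bot.read_ft_torque())-m0
        if verbose: 
            t=A.T@(np.array(bot.read_tool_pos())-o); print(np.round([x*1e3,*(t*1e3)],1),np.round(f,1),"mz %.2f d %.2f y %.1f z %.1f"%(m[2],np.degrees(d),y*1e3,z*1e3),flush=True)
        if g or np.abs(f).max()>18: print("STOP",g); break
        y+=np.clip(.00015*f[1],-.0008,.0008); z+=np.clip(.0001*(f[2]-ztar),-.0006,.0006)
        d+=np.clip(.006*m[2],-.006,.006)
    return x,y,z,d
E
python3 - <<'E'
from h import *
f0=np.array([-.55,-.5,.3]); m0=np.array([.02,-.01,.087])
r=slide(CH,CY,-.018,0,.0594,-.09,.008,f0,m0,v=.04,ztar=0)
print(r,bot.read_time_s(),bot.read_opening())
E
```

```text
[-26.  -26.7  -0.   59.4] [-0.6  0.3  2.5] mz -0.05 d 0.00 y 0.0 z 59.4
[-34.  -34.9   0.1  59.4] [-2.1  0.7  1. ] mz -0.10 d -0.02 y 0.0 z 59.6
[-42.  -42.9   0.3  59.5] [-1.5  0.5 -0.8] mz -0.04 d -0.05 y 0.1 z 59.7
[-50.  -50.7   0.3  59.5] [-0.9  0.7 -2.1] mz -0.12 d -0.07 y 0.2 z 59.7
[-58.  -58.6   0.4  59.4] [-1.5  1.1 -0.4] mz -0.10 d -0.11 y 0.3 z 59.5
[-66.  -66.7   0.6  59.3] [-1.2 -0.1 -0.5] mz -0.07 d -0.14 y 0.5 z 59.4
[-74.  -74.7   0.5  59.3] [-2.2  0.8 -0.2] mz -0.05 d -0.17 y 0.5 z 59.4
[-82.  -82.7   0.7  59.2] [-1.   0.2 -1.6] mz -0.08 d -0.18 y 0.6 z 59.3
[-90.  -90.6   0.7  59.1] [-2.6  0.7 -1.7] mz -0.11 d -0.21 y 0.6 z 59.2
(np.float64(-0.09), np.float64(0.0007326075220447745), np.float64(0.05901283288794997), np.float64(-0.004348791291106605)) 14.1083 0.05532310067929434
```

Run:
```python
from h import *
f0=np.array([-.55,-.5,.3]); m0=np.array([.02,-.01,.087])
R=Rz(CY-.0043)@F
bot.line_to(loc(CH,CY,-.115,.0007,.059),R,v=.06,guard=12)
g=bot.line_to(loc(CH,CY,-.117,.0007,.075),R,v=.04,guard=14)
print(g,U(CY).T@(np.array(bot.read_wrist_force())-f0),np.array(bot.read_ft_torque())-m0)
bot.line_to(loc(CH,CY,-.117,.0007,.2),R,v=.15)
bot.move_ptp(loc(IN,IY,-.12,0,.2),RI)
bot.pause(.3)
print(bot.read_time_s(),bot.read_opening(),bot.read_tool_pos(),np.array(bot.read_wrist_force())-f0,np.array(bot.read_ft_torque())-m0)
f=bot.grab_frame("wrist"); cv2.imwrite("pics/w3.png",f["image"])
for n in("pack","pack_hook","inflator_mouth","inflator"):print(n,[(np.round(d["point"],4).tolist(),round(d["p"],2)) for d in bot.spot_point(f,n)[:2]])
f=bot.grab_frame("side"); 
for n in("pack","pack_hook","inflator_mouth","inflator"):print(n,[(np.round(d["point"],4).tolist(),round(d["p"],2)) for d in bot.spot_point(f,n)[:3]])
f=bot.grab_frame("scene"); cv2.imwrite("pics/s3.png",cv2.resize(f["image"][90:260,250:450],(700,595),interpolation=cv2.INTER_CUBIC))
for n in("pack","pack_hook","inflator_mouth","inflator"):print(n,[(np.round(d["point"],4).tolist(),round(d["p"],2)) for d in bot.spot_point(f,n)[:3]])
```

```text
False [ 0.12550949  0.38009491 -6.48438761] [ 0.01490087  0.0176765  -0.03723017]
18.0083 0.05523609352242249 [0.41537988 0.21046144 0.19999039] [ 0.26532945 -0.01593244 -6.66469365] [-0.0116719  -0.03498687 -0.05525861]
pack [([0.3047, 0.2579, 0.0015], 0.91), ([0.4142, 0.2105, 0.1738], 0.72)]
pack_hook [([0.3174, 0.1703, 0.0085], 0.57), ([0.7536, -0.1882, 0.0007], 0.3)]
inflator_mouth [([0.7625, -0.0518, 0.0026], 0.31)]
inflator []
pack [([0.3034, 0.2542, -0.0018], 0.88), ([0.299, -0.3244, -0.002], 0.78), ([0.4173, 0.2108, 0.1771], 0.67)]
pack_hook [([0.4968, 0.2105, 0.1857], 0.91), ([0.7367, -0.3685, 0.0066], 0.82), ([0.2324, -0.2837, 0.0058], 0.73)]
inflator_mouth [([0.49, 0.2078, 0.086], 0.86)]
inflator [([0.5334, 0.2067, 0.0025], 0.84), ([0.522, -0.453, 0.0006], 0.67)]
pack [([0.3082, 0.2624, 0.0026], 0.87), ([0.7413, -0.4518, -0.0006], 0.75), ([0.4177, 0.2101, 0.1777], 0.58)]
pack_hook [([0.7342, -0.3681, 0.0038], 0.91), ([0.3183, 0.1695, 0.007], 0.72), ([0.2283, -0.2788, 0.0051], 0.71)]
inflator_mouth [([0.4903, 0.21, 0.0841], 0.91), ([0.5471, -0.2259, -0.0006], 0.66)]
inflator [([0.5381, 0.2044, -0.0009], 0.83)]
```

View pics/w3.png

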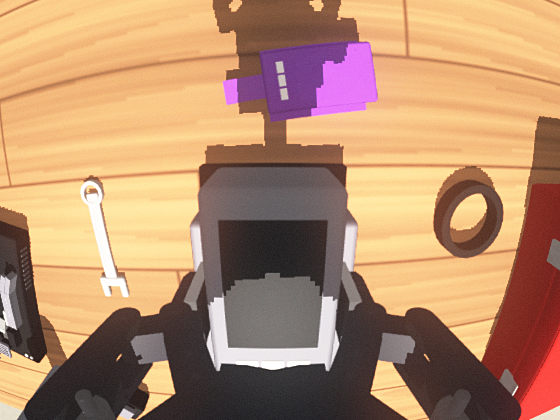

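The pack hangs square in the grip (block at (275,270), weight about 6.7 N), and the inflator mouth estimates agree. I'm setting it down before the mouth and sliding in by feel.

Run:
```python
from h import *
bot.command_gripper(.03,70)
bot.line_to(loc(IN,IY,-.107,0,.12),RI,v=.12)
bot.pause(.2)
f0=np.array(bot.read_wrist_force()); m0=np.array(bot.read_ft_torque())
g=bot.line_to(loc(IN,IY,-.107,0,.103),RI,v=.01,guard=2.5)
t=np.array(bot.read_tool_pos()); print(g,t,np.array(bot.read_wrist_force())-f0,np.array(bot.read_ft_torque())-m0,f0,m0,bot.read_time_s())
np.savez("b.npz",f0=f0,m0=m0)
if g and t[2]<.1135:
    r=slide(IN,IY,-.107,0,t[2],-.045,.006,f0,m0,v=.03,ztar=2.,stop=8); print(r,bot.read_time_s(),bot.read_opening())
    np.savez("b.npz",f0=f0,m0=m0,r=np.array(r))
```

```text
True [0.4280315  0.21055472 0.10900636] [-0.50276903 -0.04734589 12.41335589] [-0.02856955  0.0922942   0.05518403] [-0.71203543 -0.07679546 -6.62340406] [ 0.02330983 -0.01070753  0.02092485] 21.075
[-101.  -103.3   -0.   109.1] [ 2.3  0.1 10.2] mz 0.05 d 0.00 y 0.0 z 109.0
STOP True
(np.float64(-0.10099999999999999), 0, np.float64(0.10900636073530953), 0.0) 21.3167 0.054554362609266494
```

Run:
```python
from h import *
b=np.load("b.npz"); f0=b["f0"]; m0=b["m0"]
z=.109
for i in range(6):
    bot.line_to(loc(IN,IY,-.105,0,z),RI,v=.03); bot.pause(.05)
    f=U(IY).T@(np.array(bot.read_wrist_force())-f0); print(z,bot.read_tool_pos(),np.round(f,1))
    if f[2]<4: break
    z+=.0005
r=slide(IN,IY,-.105,0,z,-.045,.006,f0,m0,v=.03,ztar=3.,stop=14); print(r,bot.read_time_s(),bot.read_opening())
np.savez("b.npz",f0=f0,m0=m0,r=np.array(r))
```

```text
0.109 [0.43007731 0.21048955 0.10905218] [3. 0. 7.]
0.1095 [0.42935491 0.21034623 0.10908786] [-0.5  0.2  2.5]
[-9.900e+01 -9.890e+01 -1.000e-01  1.092e+02] [ 0.1 -0.1 -0.2] mz 0.01 d 0.00 y 0.0 z 109.5
[-93.  -92.5   0.  109.3] [1.8 0.3 2.6] mz 0.01 d 0.00 y -0.0 z 109.2
[-8.700e+01 -8.630e+01  1.000e-01  1.094e+02] [ 2.6 -0.5  5.1] mz -0.03 d 0.01 y 0.0 z 109.1
[-81.  -80.5  -0.  109.4] [2.  0.3 4.9] mz -0.01 d -0.00 y -0.0 z 109.4
[-75.  -74.5   0.  109.5] [2.8 0.2 4.8] mz 0.04 d -0.01 y 0.0 z 109.5
[-69.  -68.6   0.  109.7] [2.1 0.1 3.8] mz -0.05 d 0.01 y 0.0 z 109.7
[-63.  -62.7   0.  109.7] [1.6 0.3 1.6] mz 0.04 d -0.01 y 0.1 z 109.8
[-5.700e+01 -5.640e+01  1.000e-01  1.098e+02] [ 1.7 -0.2  3.7] mz -0.06 d 0.00 y 0.1 z 109.7
[-5.100e+01 -5.040e+01  1.000e-01  1.099e+02] [1.6 0.1 3.7] mz 0.03 d -0.02 y 0.1 z 109.7
[-4.500e+01 -4.450e+01  1.000e-01  1.099e+02] [2.1 0.9 4.1] mz -0.05 d -0.01 y 0.1 z 109.8
(np.float64(-0.045), np.float64(0.00020802549900865626), np.float64(0.10990464578238095), np.float64(-0.00037811052692604855)) 25.4167 0.05473773085275798
```

Seated in the rail with almost no side force. Next come 1 mm steps, watching the axial force for the ejector, the ride over the catch and the click.

```bash
cat > push.py <<'E'
from h import *
b=np.load("b.npz"); f0=b["f0"]; m0=b["m0"]; x,y,z,d=b["r"]; A=U(IY); pk=0
log=[]
while x<.022:
    x+=.001 if x>-.036 else .004
    bot.line_to(loc(IN,IY,x,y,z),Rz(IY+d)@F,v=.015)
    bot.pause(.05)
    f=A.T@(np.array(bot.read_wrist_force())-f0); m=np.array(bot.read_ft_torque())-m0
    t=A.T@(np.array(bot.read_tool_pos())-IN)*1e3
    print(np.round([x*1e3,*t],1),np.round(f,1),"mz %.2f"%m[2],flush=True)
    push=-f[0]; log.append((t[0],push)); pk=max(pk,push)
    if push>19 or abs(f[1])>12 or abs(f[2])>18: print("STOP force"); break
    if pk>8 and push<pk-2.5: print("DROP"); break
    y+=np.clip(.0001*f[1],-.0004,.0004); z+=np.clip(.0001*(f[2]-3),-.0004,.0004)
np.savez("b.npz",f0=f0,m0=m0,r=np.array([x,y,z,d])); print(bot.read_time_s(),bot.read_opening())
E
python3 push.py
```

```text
[-41.  -40.9   0.2 109.9] [ 1.4 -0.3  2.6] mz -0.02
[-37.  -36.7   0.2 109.9] [ 2.  -1.   2.5] mz 0.00
[-3.300e+01 -3.270e+01  1.000e-01  1.099e+02] [2.1 0.2 2.6] mz -0.04
[-3.200e+01 -3.200e+01  1.000e-01  1.098e+02] [ 0.8 -0.4  2.9] mz -0.02
[-3.100e+01 -3.100e+01  1.000e-01  1.098e+02] [ 0.5 -0.1  3.8] mz -0.01
[-30.  -29.9   0.  109.8] [0.7 0.7 2. ] mz -0.03
[-2.900e+01 -2.890e+01  1.000e-01  1.098e+02] [0.4 0.  3.5] mz 0.02
[-2.800e+01 -2.790e+01  1.000e-01  1.098e+02] [-0.1 -0.   3.3] mz -0.06
[-2.700e+01 -2.710e+01  1.000e-01  1.099e+02] [-2.6  0.7  6.1] mz -0.02
[-26.  -25.9   0.2 110. ] [-1.1 -0.9  3.6] mz 0.03
[-25.  -24.9   0.  110.1] [-1.8  0.1  3.5] mz -0.04
[-2.400e+01 -2.420e+01  1.000e-01  1.102e+02] [-3.   0.   3.9] mz 0.03
[-2.300e+01 -2.340e+01  1.000e-01  1.102e+02] [-4.6 -0.3  3.7] mz 0.03
[-2.200e+01 -2.250e+01  1.000e-01  1.102e+02] [-5.4 -0.1  4. ] mz 0.02
[-2.100e+01 -2.160e+01  1.000e-01  1.102e+02] [-5.7 -0.   2.6] mz 0.05
[-2.000e+01 -2.070e+01  1.000e-01  1.103e+02] [-5.2 -0.4  3.8] mz 0.09
[-1.900e+01 -1.980e+01  1.000e-01  1.103e+02] [-5.8  0.7  3.3] mz
[... 999 characters left out ...]

[-4.0e+00 -5.4e+00  1.0e-01  1.1e+02] [-7.5  1.1  1.3] mz 0.19
[-3.000e+00 -4.500e+00  1.000e-01  1.098e+02] [-6.7  1.5  1.3] mz 0.12
[ -2.   -3.5   0.2 109.6] [-7.2 -0.2  0.8] mz 0.15
[ -1.   -2.9   0.2 109.4] [-8.5 -0.3  3.9] mz 0.22
[  0.   -2.5   0.2 109.3] [-10.3  -0.6   4.7] mz 0.27
[ 1.000e+00 -2.000e+00  1.000e-01  1.093e+02] [-12.7  -0.2   3.6] mz 0.33
[ 2.000e+00 -1.600e+00  1.000e-01  1.092e+02] [-14.3  -1.    3.5] mz 0.30
[ 3.000e+00 -1.100e+00  1.000e-01  1.092e+02] [-16.1   0.5   5.2] mz 0.36
[ 4.000e+00 -7.000e-01  1.000e-01  1.092e+02] [-17.8   0.9   5.1] mz 0.32
[ 5.000e+00 -2.000e-01  1.000e-01  1.093e+02] [-20.5  -0.1   5.7] mz 0.28
STOP force
38.2167 0.055066141288001386
```

The signature fits: ejector met at about -23.5 mm, click at about -5.5 mm (18 mm later, with a force drop and the nose settling), buffer met at about -3 mm. The 20 N push means about 2.5 mm of buffer, under the limit. I'm easing back now, with a gentle pull to feel whether the catch holds.

Run:
```python
from h import *
b=np.load("b.npz"); f0=b["f0"]; m0=b["m0"]; x,y,z,d=b["r"]; A=U(IY)
for x in (.001,-.002,-.004,-.005,-.006,-.007,-.008):
    bot.line_to(loc(IN,IY,x,y,z),Rz(IY+d)@F,v=.02); bot.pause(.05)
    f=A.T@(np.array(bot.read_wrist_force())-f0); t=A.T@(np.array(bot.read_tool_pos())-IN)*1e3
    print(np.round([x*1e3,*t],1),np.round(f,1))
    if f[0]>1: break
np.savez("b.npz",f0=f0,m0=m0,r=np.array([x,y,z,d])); print(bot.read_time_s(),bot.read_opening())
```

```text
[ 1.000e+00 -2.300e+00  1.000e-01  1.093e+02] [-12.    0.4  -0.6]
[-2.000e+00 -3.900e+00  1.000e-01  1.097e+02] [-6.8  0.2 -0.6]
[-4.000e+00 -5.800e+00  1.000e-01  1.097e+02] [-6.3 -0.4 -1.5]
[-5.000e+00 -5.900e+00  1.000e-01  1.103e+02] [-5.  -0.7 -2.1]
[ -6.   -6.    0.2 110.8] [-0.8 -0.1 -2.7]
[ -7.   -6.3   0.2 111.1] [ 4.9 -0.1 -5.8]
40.1667 0.054849881071651695
```

Held: the pack stops at -6 mm and the force swings to a pull. I'm letting go, backing off and checking.

Run:
```python
from h import *
b=np.load("b.npz"); x,y,z,d=b["r"]; R=Rz(IY+d)@F
bot.line_to(loc(IN,IY,-.0058,y,z),R,v=.02)
bot.command_gripper(.08)
bot.line_to(loc(IN,IY,-.0058,y,z+.1),R,v=.1)
bot.move_ptp(loc(IN,IY,-.07,-.0,.26),RI)
f=bot.grab_frame("wrist"); cv2.imwrite("pics/w4.png",f["image"])
for n in("pack","pack_hook"):print(n,[(np.round(d["point"],4).tolist(),round(d["p"],2)) for d in bot.spot_point(f,n)[:3]])
for c in("side","scene"):
  f=bot.grab_frame(c)
  for n in("pack","pack_hook","wrench","old_pack","lube_can","mug"):print(n,[(np.round(d["point"],4).tolist(),round(d["p"],2)) for d in bot.spot_point(f,n)[:4]])
  P=cloud({**f,"T":np.array(f["T"])}); m=(np.hypot(P[...,0]-.53,P[...,1]-.207)<.09)&(P[...,2]>.133)&(P[...,2]<.15)
  r=cv2.minAreaRect((P[m][:,:2]*1000).astype(np.float32)); print("top",r)
print(loc(IN,IY,-.006,0,.085),bot.read_time_s())
```

```text
pack [([0.3022, 0.2569, -0.0009], 0.83), ([0.5282, 0.2066, 0.0842], 0.68)]
pack_hook [([0.618, 0.2047, 0.0918], 0.87), ([0.3178, 0.1718, 0.0062], 0.84), ([0.7387, -0.3698, 0.0081], 0.5)]
pack [([0.5265, 0.2063, 0.0877], 0.71), ([0.2971, -0.324, -0.0006], 0.64), ([0.3039, 0.2557, 0.0014], 0.57), ([0.7437, -0.4544, -0.0014], 0.56)]
pack_hook [([0.7339, -0.3657, 0.0046], 0.96), ([0.2301, -0.2794, 0.0085], 0.84), ([0.6117, 0.2069, 0.0955], 0.66), ([0.3207, 0.1732, 0.0053], 0.64)]
wrench [([0.4788, -0.0029, 0.0035], 0.74)]
old_pack [([0.7596, -0.0529, -0.0012], 0.76), ([0.6105, 0.2095, 0.0953], 0.35)]
lube_can [([0.7504, -0.185, -0.0012], 0.81), ([0.5342, 0.2074, 0.0021], 0.66), ([0.7821, 0.0731, 0.0044], 0.66), ([0.5245, -0.4521, -0.0003], 0.29)]
mug [([0.7879, 0.0766, 0.0035], 0.75), ([0.7779, 0.1853, 0.0034], 0.2)]
top ((527.1124267578125, 204.9396514892578), (63.976627349853516, 100.19308471679688), 86.42674255371094)
pack [([0.3085, 0.2588, 0.0046], 0.81), ([0.2976, -0.3225, -0.0037], 0.8), ([0.7383, -0.4503, -0.0008], 0.66), ([0.5272, 0.2108, 0.0865], 0.56)]
pack_hook [([0.7315, -0.368, 0.0038], 0.93), ([0.3185, 0.1701, 0.0062], 0.8), ([0.2287, -0.28, 0.0057], 0.77), ([0.6136, 0.2084, 0.0919], 0.69)]
wrench [([0.4808, -0.0071, 0.0014], 0.68)]
old_pack [([0.767, -0.0516, 0.0022], 0.63)]
lube_can [([0.6124, 0.2074, 0.0942], 0.74), ([0.756, -0.1858, -0.0017], 0.62)]
mug [([0.7875, 0.0746, -0.0023], 0.86)]
top ((528.8330688476562, 205.8556671142578), (56.20296859741211, 102.26373291015625), 87.95796203613281)
[0.52900366 0.2070094  0.085     ] 43.2083
```

View pics/w4.png

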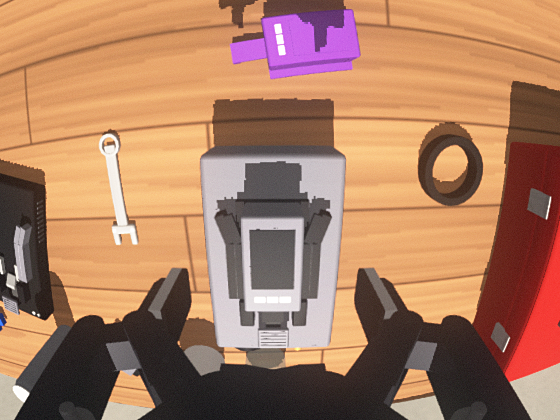

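The picture shows the pack still seated in the inflator at (272,262), its bill meeting the catch at (272,325). Its measured centre is (0.528, 0.206), where it locked, and the bystanders are unmoved. I'm handing in.

```bash
python3 -c "
from cell import bot
print(bot.finish_job(), bot.read_time_s())"
```

```text
the job is handed in; nothing more can be done
the job is handed in; nothing more can be done
```

The pack is off the charger and held by the inflator's catch, and it stayed in place after I let go. I handed the job in at about 43 s, with a peak push of about 20 N and the bystanders I checked (wrench, old pack, can, mug) unmoved; the hand-in call returned no verdict.

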